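Clear the viewing box and present a welding filter, label up

ROBOT

A 6-joint arm with a two-finger parallel gripper is mounted at the origin on the work surface. World frame = base frame: x ahead of the robot, y to its left, z up, the work surface at z = 0. Lengths are in m, angles in rad, forces in N, time in s.
With the tool pointing down it reaches from about 0.35 to 0.95 m from the base axis. Payload 17.4 kg.
Tool frame: the origin (TCP) lies on the centre line of the jaws, within the pads' length; the fingertips stand 25 mm ahead of it and the grasp point (between the pads) lies 6 mm ahead of it; z points along the fingers, y is the direction in which the jaws open and shut (so a half turn about z gives the same grasp; the last joint's range is limited). The gripper opens to 93 mm and grips with 3 to 60 N. Pads are 15 mm wide; open, the fingers measure 128 mm over their backs; the gripper's body (75 mm by 188 mm) begins 65 mm behind the grasp point.
Start: joints at [-1.176, 0.116, 1.442, -0, 1.584, -0.038], TCP at [0.283, -0.613, 0.211] pointing down, gripper open.
Joint ranges: [-2.83, 2.83], [-0.83, 2.19], [0.07, 2.5], [-1.14, 4.28], [0.01, 3], [-2.97, 2.97]. Speed limits (rad/s): [1.89, 1.89, 2.22, 3.14, 3.14, 3.14].

INTERFACE

Orientations are given as a unit quaternion [x, y, z, w].
In Python, from workcell import sensors, viewer, hand_in gives the robot as it stands. The module is installed in compiled form; this text tells all that it offers.
- The arm moves only by the shell command python3 -m creep 'ROWS' [FORCE]. ROWS is JSON, a list of rows, each a list of 7 numbers: the shift along the tool's x, y, z normalised to -1 to 1, where 1 is 0.02 m, then the turn, a rotation vector about the tool's x, y, z normalised to -1 to 1, where 1 is 60 degrees, then the gripper's target within -1 to 1 (fully open at 1, half-way at 0, shut at -1). In form: [[x, y, z, ax, ay, az, gripper], ...]. A call has exactly 10 rows; each row shifts and turns the commanded pose from where the row before left it, along the tool's axes as they then stand; what a row does not reach is not made up. A row lasts 1/8 s, in which the tool goes at most 62.5 mm and 10.7 degrees, less where a joint would pass 70% of its speed; a pose out of reach is approached as far as the arm can. A call with a number of a shift or a turn outside -1 to 1 is refused whole. A call with a gripper value outside its range is refused whole. The fingers move at their own pace and stop on an object; FORCE is the grip in N (left out, the last holds). Time passes only in rows, so rows that do not move let the fingers close, or fill a call up. It gives the time, the measured TCP pose, the force and the opening at its end, in the units of the state.
- sensors.get_state(): the state, without advancing time (a new reading comes with each control period).
- viewer.camera(name): name is "side" or "top" or "wrist"; returns the picture (480x640x3 uint8, red, green, blue); there is no depth.
- viewer.camera_model(name): a dict with "mtx" (3x3 intrinsics, pixels), "R" (3x3) and "t" (3): a world point X has camera coordinates R X + t. Camera axes: x right, y down, z forward; pixel columns grow to the right and rows downward; lengths in m; the calibration is good to about 2 mm. A picture is of the moment at which its call begins: read the wrist's pose just before it. camera_model takes no time and is no camera call; for the wrist camera it gives the pose at the moment of the call.
- hand_in(): hands the job in, once; it reports no verdict.
The state is a dict: "t": time; "joints": joint angles; "qd": joint speeds; "effort": joint torques, N m; "ee_pos": TCP position; "orientation": TCP orientation; "wrist_force": force on the tool from outside, world axes, zero at the start; "ft_torque": the same for the moment, N m; "finger_gap": finger opening in m.
Only numpy, scipy, OpenCV 4.12 (cv2) and the standard library are available. Lean on these libraries where they do the work, as an engineer would, in place of code of your own. Each camera call takes 0.05 s, during which the arm holds its last target.

TASK

Take the scraper block and wipe the four loose steel chips off the top of the viewing box onto the bench, without touching the chips with the gripper, then put the scraper down on the bench. Then pick up the welding filter plate by its clear half (the frosted label end is the one with the notched corner) and hold it level, label face up, with the frosted end about 8 cm above the middle of the glass and pointing towards the stop bar, the plate in line with the box. Finish while holding it still there, without letting go; leave the can, the welding square and the steel stub alone.

Things in the scene. Friction and masses are not known exactly. Their poses are not given: they have to be found in the camera images.
- window (a point): centre of the flat top (flush glass panel) of the viewing box, a low grey box fixed to the bench. x (level) points to the end with the stop bar, y to the left of that, z up. The stop bar is a steel strip across the whole +x end, 12 mm thick, inner face 78 mm from this point, standing 20 mm above the glass. The other three edges are open
- chip0_mid (a point): the centre of one of the four loose dark steel chips, a little block 15 x 11 x 9 mm, at first lying on the glass of the viewing box, within 45 mm of its centre along the box's x and 37 mm along its y
- chip1_mid (a point): the centre of one of the four loose dark steel chips, a little block 13 x 12 x 10 mm, at first lying on the glass of the viewing box
- chip2_mid (a point): the centre of one of the four loose dark steel chips, a little block 16 x 10 x 9 mm, at first lying on the glass of the viewing box
- chip3_mid (a point): the centre of one of the four loose dark steel chips, a little block 14 x 11 x 10 mm, at first lying on the glass of the viewing box
- scraper_mid (a point): centre of the scraper, a light wooden block with a dark rubber foot, 120 mm long (its x), 28 mm thick (its y), 60 mm high (z, up), 0.10 to 0.18 kg, at first standing on the bench left or right of the viewing box; this point is 30 mm above its foot. Grip it across its thickness, near the top
- filter_mid (a point): centre of the welding filter plate: dark glass, 108 mm long (its x), 52 mm wide (y), 6 mm thick (z, out of the label face, at first up), about 0.1 kg. At first it lies flat on the rest, pointing any way, its underside 40 mm above the bench, its ends overhanging. One corner has a 14 x 14 mm notch: that end (+x) is the frosted label end; seen label up, the notch is at +x, +y
- frosted (a point): middle of the plate's frosted end, 38 mm from its centre along +x, half-way through the thickness; axes as the plate. The frosting is a slightly paler field on the top face from 21 to 54 mm along +x; the rest of the plate is clear
- filter: the same plate; origin at the centre of its underside, axes as above
- rest: round steel rest fixed to the bench on the other side of the viewing box from the scraper, 34 mm across, with a foot 64 mm across and 6 mm high; origin at the foot of its axis, top at 40 mm
- scraper: the same scraper; origin at the centre of its foot
- viewbox: the viewing box, 180 mm along its x, 140 mm along its y, 30 mm high without the stop bar; origin on the bench below the centre of its top, axes as the top's. It is turned up to 0.4 rad either way, the stop bar on the side away from the robot
- can: bystander: aluminium can, 54 mm across, 130 mm high, standing beyond the viewing box; origin at its foot
- square: bystander: steel triangular welding square lying on the bench beyond the box, about 90 mm, 14 mm thick; origin underneath its middle
- stub: bystander: steel round-bar stub, 36 mm across, 50 mm high, standing beyond the box; origin at its foot
- chip0: the same chip as chip0_mid; origin at the centre of its underside
- chip1: the same chip as chip1_mid; origin at the centre of its underside
- chip2: the same chip as chip2_mid; origin at the centre of its underside
- chip3: the same chip as chip3_mid; origin at the centre of its underside
There are look-alikes about, which are no part of the job. Several things look just like the viewbox: the one meant starts farthest to the robot's left.

How it is judged:
On the way, in this order (a step that is already met when the one before it is completed fails the run):
1. the scraper is held by the gripper, off the bench (contact force between the fingers and scraper above 1 N and height (world z) of scraper_mid above 0.045 m), for 0.1 s.
2. all four chips are off the viewing box while the scraper is held (height (world z) of each of chip0_mid, chip1_mid, chip2_mid, chip3_mid below 0.026 m and contact force between the fingers and scraper above 1 N), for 0.1 s.
3. the scraper is put down on the bench and let go (height (world z) of scraper_mid below 0.04 m and contact force between the fingers and scraper below 0.1 N and linear speed of scraper below 0.03 m/s), for 0.2 s.
At the end, for the whole second after the job is handed in: Chips and scraper down on the bench; filter held still by its clear half, touching nothing else, label up, level within 0.17 rad, in line within 0.35 rad, frosted end towards the stop bar, its middle within 30 mm of the glass centre (along each box axis) and 40 to 130 mm above it (height (world z) of each of chip0_mid, chip1_mid, chip2_mid, chip3_mid below 0.026 m and height (world z) of scraper_mid below 0.04 m and contact force between each of the fingers, filter and scraper below 0.1 N and x of frosted in the frame of window between -0.03 and 0.03 m and y of frosted in the frame of window between -0.03 and 0.03 m and z of frosted in the frame of window between 0.04 and 0.13 m and x of filter_mid in the frame of window below 0 m and angle between the x axis of filter_mid and the x axis of window, either way round below 0.35 rad and angle between filter_mid's own z axis and vertical below 0.17 rad and contact force between the fingers and filter above 2 N and x of the grasp point in the frame of filter_mid below 0.005 m and contact force between filter and viewbox below 0.1 N and contact force between filter and rest below 0.1 N and linear speed of filter below 0.03 m/s); the arm keeps its last pose, push and grip.
It fails at once if the gripper or the arm touches a chip (contact force between any of the arm, the fingers and chip0 above 0.5 N or contact force between any of the arm, the fingers and chip1 above 0.5 N or contact force between any of the arm, the fingers and chip2 above 0.5 N or contact force between any of the arm, the fingers and chip3 above 0.5 N).
It fails at once if the filter plate is used on the chips (contact force between filter and chip0 above 0.5 N or contact force between filter and chip1 above 0.5 N or contact force between filter and chip2 above 0.5 N or contact force between filter and chip3 above 0.5 N).
It fails at once if the can, the square or the stub is moved more than 30 mm (distance of any of can, square, stub from where it was at the start of the episode above 0.03 m).
It also fails if it takes over 61 s, if anything falls off the work surface, if the arm or the gripper's body presses on something with over 40 N, if the wrist force passes 120 N, or if a joint passes its speed limit or range.

## Working session

There is one attempt and no reset: what is moved stays moved. The work goes in short steps, Python scripts to look and compute and a shell command to move; the robot and the scene stay as the last step left them, time stands still between calls to the robot, and variables do not carry over. Pictures are saved under pics/ and viewed, and the job is handed in when it is done.

```bash
mkdir -p pics; python3 - <<'E'
from workcell import sensors, viewer
import cv2
s=sensors.get_state();print(s)
for n in("side","top","wrist"):
    m=viewer.camera_model(n);print(n,m)
    cv2.imwrite(f"pics/a_{n}.png",viewer.camera(n)[:,:,::-1])
E
```

```text
{'t': 0.0, 'joints': array([-1.17577890e+00,  1.16479593e-01,  1.44227971e+00, -3.77451598e-06,
        1.58399175e+00, -3.77969520e-02]), 'qd': array([-0.00240696,  0.00050936, -0.00087669,  0.00067999,  0.0016859 ,
        0.00057772]), 'effort': array([-3.59734586e-03, -7.21259737e+01, -6.22612667e+01,  7.78098148e-02,
        2.37907801e-02, -1.75995615e-04]), 'ee_pos': array([ 0.28302217, -0.6125595 ,  0.20990052]), 'orientation': array([ 9.76675048e-01,  2.14721949e-01, -1.04759013e-04, -5.69650793e-04]), 'wrist_force': array([ 0.61708265, -0.46255859, -0.37977473]), 'ft_torque': array([-0.04118999,  0.01585656,  0.03699456]), 'finger_gap': 0.09251758414635894}
side {'mtx': array([[566.61806926,   0.        , 316.99197042],
       [  0.        , 566.61806926, 246.26081745],
       [  0.        ,   0.        ,   1.        ]]), 'R': array([[-0.92038493, -0.39079111,  0.01318682],
       [-0.22684096,  0.50617511, -0.83206366],
       [ 0.31848824, -0.76881017, -0.55452337]]), 't': array([0.47369668, 0.1921273 , 0.98860766])}
top {'mtx': array([[548.29613904,   0.        , 320.48070788],
       [  0.        , 548.29613904, 241.91578481],
       [  0.        ,   0.        ,   1.        ]]), 'R': array([[-0.01887486, -0.9998131 ,  0.00418469],
       [-0.99594246,  0.01843311, -0.08808422],
       [ 0.08799062, -0.00583029, -0.99610424]]), 't': array([-0.05042706,  0.51256206,  1.3082423 ])}
wrist {'mtx': array([[394.49375826,   0.        , 322.36890928],
       [  0.        , 394.49375826, 234.74510927],
       [  0.        ,   0.        ,   1.        ]]), 'R': array([[ 4.19523561e-01, -9.07744419e-01, -2.24964261e-04],
       [-8.73643991e-01, -4.03830957e-01,  2.71416166e-01],
       [-2.46467357e-01, -1.13668938e-01, -9.62462059e-01]]), 't': array([-0.67536877, -0.03263116,  0.38969604])}
```

View pics/a_top.png

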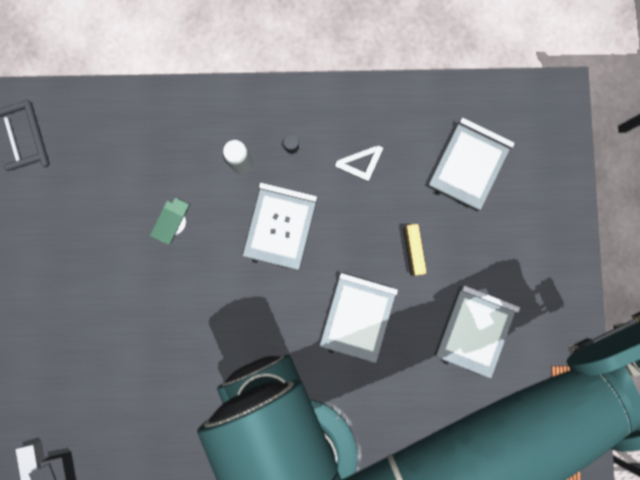

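View pics/a_side.png

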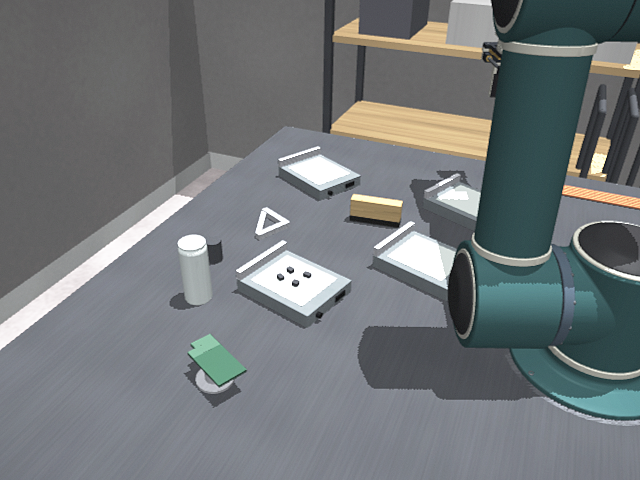

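View pics/a_wrist.png

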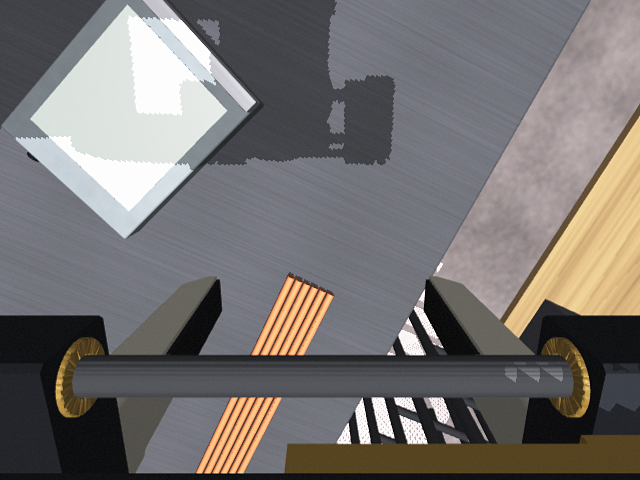

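Top view: the boxes that could be meant are at (280,227), (358,318), (478,332) and (472,165). The leftmost one, at (280,227), carries the chips. The scraper is at (416,250), the filter plate at (170,222), the can at (235,152), the stub at (291,144) and the square at (362,162). Next I'll measure and crop.

```bash
cat > h.py <<'E'
import numpy as np, cv2
from workcell import sensors, viewer
def ray(n,px,z,m=None):
    m=m or viewer.camera_model(n)
    d=m["R"].T@np.linalg.inv(m["mtx"])@np.array([px[0],px[1],1.]); c=-m["R"].T@m["t"]
    return c+d*(z-c[2])/d[2]
def proj(n,X,m=None):
    m=m or viewer.camera_model(n); p=m["mtx"]@(m["R"]@np.asarray(X,float)+m["t"]); return p[:2]/p[2]
def rect(mask,n,z):
    cs,_=cv2.findContours(mask.astype(np.uint8),cv2.RETR_EXTERNAL,cv2.CHAIN_APPROX_NONE)
    c=max(cs,key=cv2.contourArea)
    P=np.array([ray(n,p[0],z)[:2] for p in c])
    r=cv2.minAreaRect((P*1000).astype(np.float32)); return c,P,r
E
python3 - <<'E'
from h import *
im=cv2.imread("pics/a_top.png")
def crop(x,y,w,h,k,name):cv2.imwrite(name,cv2.resize(im[y:y+h,x:x+w],None,fx=k,fy=k,interpolation=cv2.INTER_NEAREST))
crop(230,170,100,110,5,"pics/b_box.png");crop(140,190,60,60,6,"pics/b_fil.png");crop(390,215,50,70,6,"pics/b_scr.png")
b=im[190:250,140:195];hsv=cv2.cvtColor(im,cv2.COLOR_BGR2HSV)
g=cv2.inRange(hsv,(60,70,30),(90,255,255));g[:, 260:]=0;g[260:]=0
c,P,r=rect(g,"top",.046);print("filter",r)
w=cv2.inRange(hsv,(12,60,80),(35,255,255));w[:200]=0;w[290:]=0;w[:,:380]=0;w[:,440:]=0
c,P,r=rect(w,"top",.060);print("scraper",r,cv2.boundingRect(c))
ch=((im.max(2)<110)).astype(np.uint8);M=np.zeros_like(ch);M[205:245,262:300]=1;ch&=M
n,l,st,ce=cv2.connectedComponentsWithStats(ch)
for i in range(1,n):print(st[i],ce[i],ray("top",ce[i],.037))
E
```

```text
filter ((554.8655395507812, 307.5125427246094), (48.49893569946289, 71.38856506347656), 63.768798828125)
scraper ((486.9189147949219, -283.5179138183594), (119.94163513183594, 31.80606460571289), 7.569854259490967) (406, 224, 20, 51)
```

View pics/b_box.png

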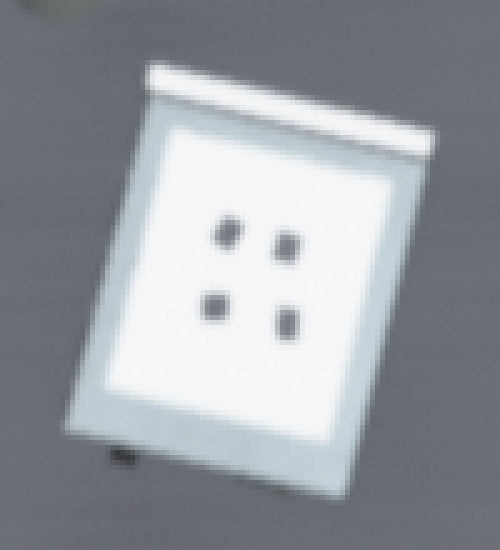

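View pics/b_fil.png

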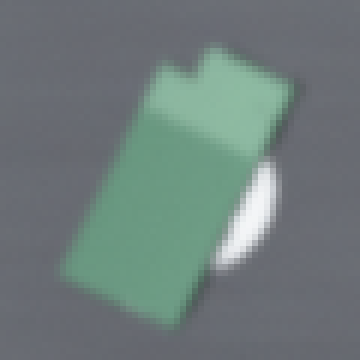

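View pics/b_scr.png

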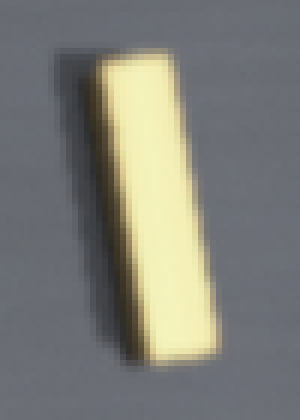

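The box crop shows four chips and the stop bar at the top. The filter's paler, notched end points up and to the right. Now to convert the corners.

```bash
python3 - <<'E'
from h import *
m=viewer.camera_model("top");print("cam",-m["R"].T@m["t"])
A=lambda L,x,y,k,z:np.array([ray("top",(x+(a+.0)/k-.5+.5/k,y+b/k-.5+.5/k),z)[:2] for a,b in L])
def ang(v):return np.arctan2(v[1],v[0])
S=A([(103,58),(172,52),(218,357),(150,362)],390,215,6,.06)
print("scr",S.round(3),S.mean(0),ang(S[0]-S[3]),ang(S[1]-S[2]),np.linalg.norm(S[0]-S[3]),np.linalg.norm(S[0]-S[1]))
F=A([(57,274),(178,330),(297,88),(210,45),(157,64)],140,190,6,.046)
ax=F[2]-F[1];print("fil",F.round(3),"len",np.linalg.norm(ax),"w",np.linalg.norm(F[0]-F[1]),"ang",ang(ax),"mid",(F[0]+F[2])/2)
B=A([(66,432),(346,499)],230,170,5,.03);T=A([(148,62),(434,132)],230,170,5,.05)
print("box",B,T,"len",np.linalg.norm(T-B,axis=1),"w",np.linalg.norm(B[0]-B[1]),np.linalg.norm(T[0]-T[1]),"ang",ang(T[0]-B[0]),ang(T[1]-B[1]),ang(B[0]-B[1])-np.pi/2,"mid",(B.mean(0)+T.mean(0))/2)
C=A([(228,233),(287,247),(215,307),(287,324)],230,170,5,.037);mid=(B.mean(0)+T.mean(0))/2
t=ang((T-B).sum(0));R=np.array([[np.cos(t),np.sin(t)],[-np.sin(t),np.cos(t)]])
print("t",t,"chips",C.round(3),"boxframe",((C-mid)@R.T).round(4)); print("fil-box", (R@((F[0]+F[2])/2-mid)),"scr-box",R@(S.mean(0)-mid))
print([ray("top",p,z) for p,z in [((235,150),.13),((291,144),.05),((362,162),.014)]])
for n,X in [("filtop",[*(F[0]+F[2])/2,.046]),("glass",[*mid,.03]),("scr",[*S.mean(0),.06])]:print(n,proj("side",X))
E
```

```text
cam [ 0.39441747 -0.05223832  1.34850535]
scr [[ 0.546 -0.265]
 [ 0.548 -0.292]
 [ 0.428 -0.306]
 [ 0.426 -0.279]] [ 0.48723283 -0.28553182] 0.12003341501871309 0.1145126367215572 0.1209478664243592 0.027389816809170887
fil [[0.533 0.348]
 [0.51  0.3  ]
 [0.606 0.253]
 [0.624 0.288]
 [0.617 0.309]] len 0.10701233111625064 w 0.05344990795826136 ang -0.45423983967714565 mid [0.56945573 0.30088145]
box [[ 0.48031743  0.12765223]
 [ 0.4455586  -0.00661201]] [[ 0.65614972  0.0844611 ]
 [ 0.61968753 -0.05215006]] len [0.18105929 0.17998499] w 0.13869053058370445 0.14139342385844675 ang -0.2408692737125459 -0.2557904869209547 -0.2533222607088783 mid [0.55042832 0.03833782]
t -0.248307680775976 chips [[0.575 0.048]
 [0.567 0.02 ]
 [0.539 0.055]
 [0.53  0.02 ]] boxframe [[ 0.021   0.0153]
 [ 0.0208 -0.0139]
 [-0.0153  0.013 ]
 [-0.0155 -0.0226]]
fil-box [-0.04607992  0.2591676 ] scr-box [ 0.0183382  -0.32946763]
[array([0.71442346, 0.1301086 , 0.13      ]), array([0.74779616, 0.00686809, 0.05      ]), array([ 0.70901721, -0.16658956,  0.014     ])]
filtop [213.11987692 356.0763127 ]
glass [292.91621771 277.54252343]
scr [375.62455027 198.18472239]
```

The sizes agree with the given ones:

| Object | Measured | Position and yaw |
|---|---|---|
| Box | 180 x 140 mm | (0.550, 0.038), yaw -0.248 |
| Scraper | 121 x 27 mm | (0.487, -0.286), yaw 0.118 |
| Filter | 107 x 53 mm | (0.569, 0.301), yaw -0.454 |

I'll start moving towards the scraper.

```bash
cat >> h.py <<'E'
from scipy.spatial.transform import Rotation as Ro
def go(x,y,z,yaw):
    "units for TCP target, tool down, tool x at yaw"
    s=sensors.get_state();R=Ro.from_quat(s["orientation"])
    T=Ro.from_matrix(np.array([[np.cos(yaw),np.sin(yaw),0],[np.sin(yaw),-np.cos(yaw),0],[0,0,-1]]))
    d=np.array([x,y,z])-s["ee_pos"]
    print("t",round(s["t"],2),"pos",s["ee_pos"].round(4),"gap",round(s["finger_gap"],4),"j6",s["joints"][5].round(2))
    print("turn units",((R.inv()*T).as_rotvec()/1.0472).round(3),"then shift units",(T.inv().apply(d)/.02).round(2),"shift now-axes",(R.inv().apply(d)/.02).round(2))
E
python3 -m creep '[[0,0,0,0,0,0.15,1],[0,0,0,0,0,0.15,1],[1,-1,0,0,0,0,1],[1,-1,0,0,0,0,1],[1,-1,0,0,0,0,1],[1,-1,0,0,0,0,1],[1,-1,0,0,0,0,1],[1,-1,0,0,0,0,1],[1,-1,0,0,0,0,1],[1,-1,0,0,0,0,1]]' 40
python3 -c "
from h import *
go(.487,-.286,.15,.118)"
```

```text
t: 1.4
ee_pos: [0.4239, -0.4331, 0.2106]
orientation: [0.998, 0.061, 0.0, -0.0]
wrist_force: [-0.1, -0.9, -0.3]
finger_gap: 0.0928
t 1.4 pos [ 0.4239 -0.4331  0.2106] gap 0.0928 j6 0.61
turn units [-0.    -0.     0.004] then shift units [ 4.   -6.93  3.03] shift now-axes [ 4.02 -6.92  3.03]
```

```bash

python3 -m creep '[[0.5,-1,0,0,0,0,1],[0.5,-1,0,0,0,0,1],[0.5,-1,0,0,0,0,1],[0.5,-1,0,0,0,0,1],[0.5,-1,0.4,0,0,0,1],[0.5,-1,0.5,0,0,0,1],[1,-0.92,0.5,0,0,0,1],[0,0,0.8,0,0,0,1],[0,0,0.8,0,0,0,1],[0,0,0,0,0,0,1]]'
python3 - <<'E'
from h import *
go(.487,-.286,.042,.118)
cv2.imwrite("pics/c_w.png",viewer.camera("wrist")[:,:,::-1])
m=viewer.camera_model("wrist");t=.1175
for sx,sy in((1,1),(1,-1),(-1,-1),(-1,1)):
    o=np.array([np.cos(t),np.sin(t)])*.06*sx+np.array([-np.sin(t),np.cos(t)])*.014*sy
    print(proj("wrist",[.487+o[0],-.2855+o[1],.06],m).round())
E
```

```text
t: 2.65
ee_pos: [0.4852, -0.2881, 0.1488]
orientation: [0.998, 0.059, -0.001, -0.001]
wrist_force: [-0.5, -0.6, 1.0]
finger_gap: 0.0931
t 2.65 pos [ 0.4852 -0.2881  0.1488] gap 0.0931 j6 0.87
turn units [-0.001  0.002 -0.   ] then shift units [ 0.1  -0.09  5.34] shift now-axes [ 0.11 -0.09  5.34]
[296. 144.]
[338. 144.]
[337. 311.]
[298. 311.]
```

View pics/c_w.png

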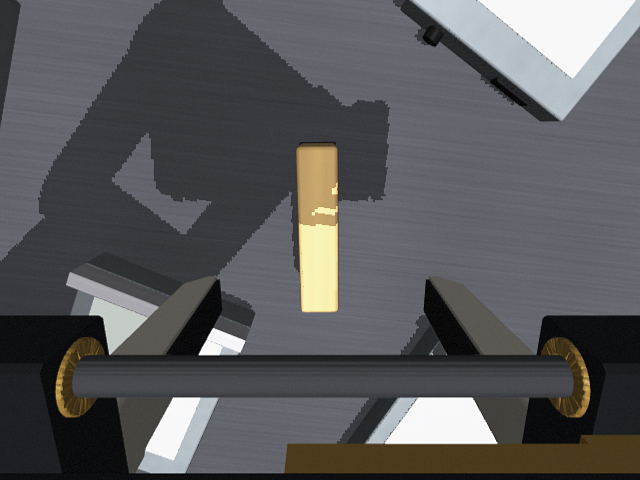

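The scraper sits at (296–338, 144–311), exactly as predicted. Descending and gripping.

```bash

python3 -m creep '[[0.1,-0.1,1,0,0,0,1],[0,0,1,0,0,0,1],[0,0,1,0,0,0,1],[0,0,1,0,0,0,1],[0,0,0.8,0,0,0,1],[0,0,0,0,0,0,-1],[0,0,0,0,0,0,-1],[0,0,0,0,0,0,-1],[0,0,0,0,0,0,-1],[0,0,0,0,0,0,-1]]' 45
python3 -c "
from h import *
go(.487,-.286,.13,-.248)"
```

```text
t: 3.95
ee_pos: [0.488, -0.2859, 0.055]
orientation: [0.998, 0.059, 0.0, 0.0]
wrist_force: [-0.5, -0.2, 0.8]
finger_gap: 0.0474
t 3.95 pos [ 0.488  -0.2859  0.055 ] gap 0.0474 j6 0.88
turn units [ 0.   -0.    0.35] then shift units [-0.05  0.02 -3.75] shift now-axes [-0.05  0.   -3.75]
```

```bash

python3 -m creep '[[0,0,0,0,0,0,-1],[0,0,0,0,0,0,-1],[0,0,0,0,0,0,-1],[0,0,0,0,0,0,-1],[0,0,0,0,0,0,-1],[0,0,-0.5,0,0,0,-1],[0,0,-1,0,0,0,-1],[0,0,-1,0,0,0,-1],[0,0,-1,0,0,0,-1],[0,0,-0.5,0,0,0,-1]]' 45
python3 -c "
from h import *
go(.487,-.286,.13,-.248)"
```

```text
t: 5.2
ee_pos: [0.4882, -0.2861, 0.1367]
orientation: [0.998, 0.059, 0.001, 0.001]
wrist_force: [0.1, 0.4, 0.7]
finger_gap: 0.0007
t 5.2 pos [ 0.4882 -0.2861  0.1367] gap 0.0007 j6 0.88
turn units [ 0.001 -0.002  0.35 ] then shift units [-0.06  0.01  0.34] shift now-axes [-0.06 -0.01  0.34]
```

The gap is 0.7 mm, so nothing is gripped. Looking.

```bash

python3 - <<'E'
from h import *
for n in("wrist","side"):
    cv2.imwrite(f"pics/d_{n}.png",viewer.camera(n)[:,:,::-1])
E
```

```text
(no output)
```

View pics/d_wrist.png

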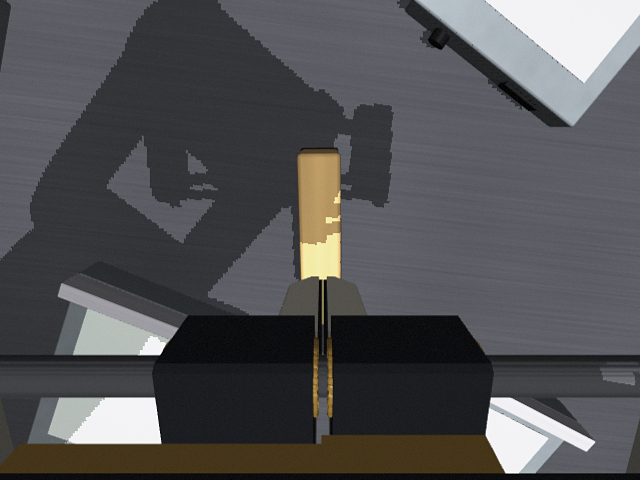

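View pics/d_side.png

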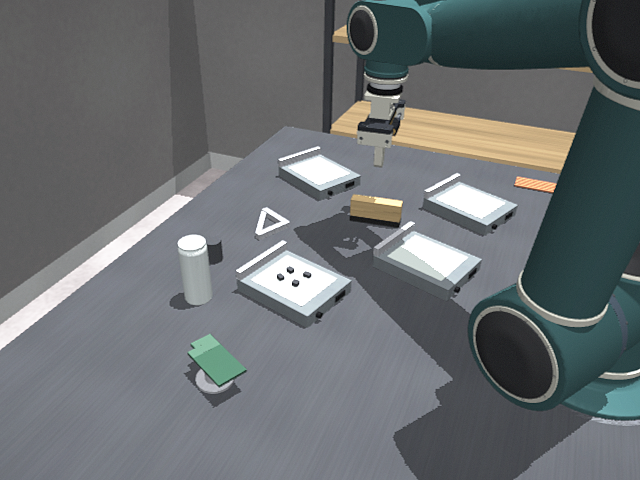

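```bash

python3 - <<'E'
from h import *
s=sensors.get_state();p=s["ee_pos"];R=Ro.from_quat(s["orientation"])
print(s["t"],p)
for d in(0,.006,.025):
  X=p+R.apply([0,0,d]);print(d,proj("side",X),proj("wrist",X))
im=cv2.imread("pics/d_side.png");cv2.imwrite("pics/d_side2.png",cv2.resize(im[90:240,310:450],None,fx=4,fy=4))
cv2.imwrite("pics/d_top.png",viewer.camera("top")[:,:,::-1])
a=cv2.imread("pics/a_side.png");print(np.abs(im[190:230,345:410].astype(int)-a[190:230,345:410]).mean())
E
```

```text
5.3 [ 0.48823655 -0.28606353  0.13605586]
0 [377.63657666 168.59297653] [320.53945157 286.69675308]
0.006 [377.44268433 170.98083983] [320.58331857 281.82371296]
0.025 [376.83524141 178.46174798] [320.70643232 268.14741376]
12.556666666666667
```

View pics/d_side2.png

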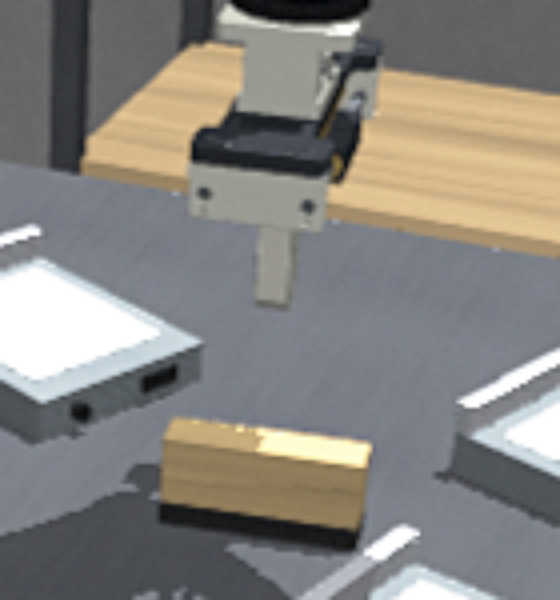

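View pics/d_top.png

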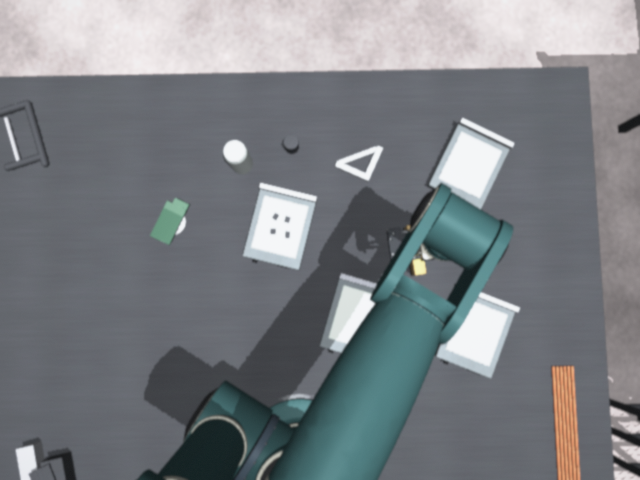

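```bash

python3 - <<'E'
from h import *
s=sensors.get_state();p=s["ee_pos"];R=Ro.from_quat(s["orientation"])
m=viewer.camera_model("wrist");c=-m["R"].T@m["t"];print("cam in tool",R.inv().apply(c-p),"fwd",R.inv().apply(m["R"][2]))
for dx in(-.0075,0,.0075):
  for d in(-.01,0,.01,.025):
    X=p+R.apply([dx,0,d]);print(dx,d,proj("side",X).round(1),proj("wrist",X).round(1))
w=cv2.imread("pics/d_wrist.png");cv2.imwrite("pics/d_w2.png",cv2.resize(w[250:400,240:400],None,fx=4,fy=4))
E
```

```text
cam in tool [ 0.07464875  0.00067816 -0.17379339] fwd [-2.71157019e-01  8.38909206e-04  9.62534762e-01]
-0.0075 -0.01 [381.3 165.5] [320.6 310.7]
-0.0075 0 [381.  169.5] [320.6 301.2]
-0.0075 0.01 [380.6 173.5] [320.7 292.6]
-0.0075 0.025 [380.1 179.4] [320.8 281.2]
0 -0.01 [378.  165.1] [320.5 295.6]
0 0 [377.7 169.1] [320.6 286.8]
0 0.01 [377.4 173.1] [320.7 278.8]
0 0.025 [376.9 179. ] [320.8 268.2]
0.0075 -0.01 [374.8 164.6] [320.5 280.1]
0.0075 0 [374.5 168.6] [320.6 272. ]
0.0075 0.01 [374.2 172.6] [320.7 264.7]
0.0075 0.025 [373.7 178.5] [320.8 254.9]
```

View pics/d_w2.png

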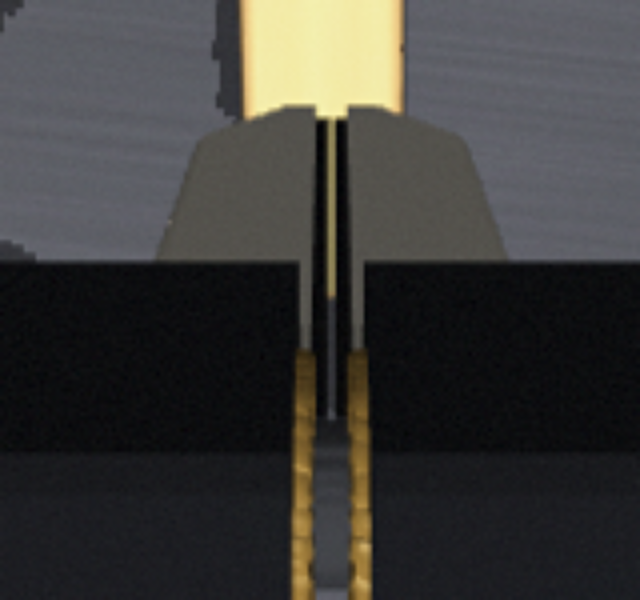

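Both cameras put the fingertips about 6 mm behind the reported TCP, where the text says 25 mm ahead. The jaws therefore closed just above the scraper, which has not moved. I'll grip lower, at TCP z of about 0.030, which clears the bench under either reading.

```bash

python3 -m creep '[[0,0,0,0,0,0,0.4],[0,0,0,0,0,0,0.4],[0,0,0,0,0,0,0.4],[-0.05,0,0.3,0,0,0,0.4],[0,0,1,0,0,0,0.4],[0,0,1,0,0,0,0.4],[0,0,1,0,0,0,0.4],[0,0,1,0,0,0,0.4],[0,0,0.7,0,0,0,0.4],[0,0,0.3,0,0,0,0.4]]' 45
python3 -m creep '[[0,0,0,0,0,0,-1],[0,0,0,0,0,0,-1],[0,0,0,0,0,0,-1],[0,0,0,0,0,0,-1],[0,0,0,0,0,0,-1],[0,0,0,0,0,0,-1],[0,0,0,0,0,0,-1],[0,0,0,0,0,0,-1],[0,0,0,0,0,0,-1],[0,0,0,0,0,0,-1]]' 45
python3 - <<'E'
from h import *
go(.487,-.286,.13,-.248)
cv2.imwrite("pics/e_s.png",viewer.camera("side")[90:240,310:450,::-1].repeat(4,0).repeat(4,1))
E
```

```text
t: 6.6
ee_pos: [0.4866, -0.2858, 0.0276]
orientation: [0.998, 0.059, -0.0, -0.0]
wrist_force: [-0.0, -0.3, 0.3]
finger_gap: 0.0653
t: 7.85
ee_pos: [0.4869, -0.286, 0.0289]
orientation: [0.998, 0.059, 0.0, 0.0]
wrist_force: [-0.6, 1.1, 6.0]
finger_gap: 0.0277
t 7.85 pos [ 0.4869 -0.286   0.0289] gap 0.0277 j6 0.88
turn units [ 0.   -0.    0.35] then shift units [ 0.   -0.   -5.05] shift now-axes [ 0.    0.   -5.05]
```

View pics/e_s.png

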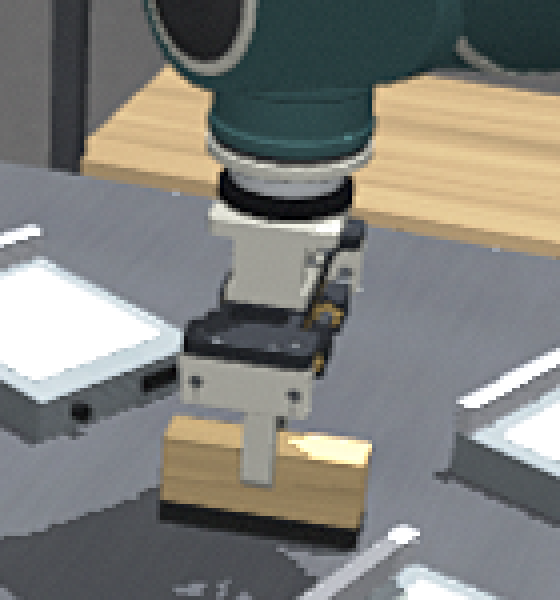

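Gripped, with a gap of 27.7 mm. Lifting, then turning in line with the box.

```bash

python3 -m creep '[[0,0,-0.4,0,0,0,-1],[0,0,-0.8,0,0,0,-1],[0,0,-1,0,0,0,-1],[0,0,-1,0,0,0,-1],[0,0,-1,0,0,0,-1],[0,0,0,0,0,0.12,-1],[0,0,0,0,0,0.12,-1],[0,0,0,0,0,0.11,-1],[0,0,0,0,0,0,-1],[0,0,0,0,0,0,-1]]' 45
python3 - <<'E'
from h import *
go(.5295,-.065,.085,-.248)
cv2.imwrite("pics/f_s.png",viewer.camera("side")[:,:,::-1])
E
```

```text
t: 9.15
ee_pos: [0.4869, -0.286, 0.1131]
orientation: [0.992, -0.122, 0.0, 0.0]
wrist_force: [-0.8, 0.4, -2.4]
finger_gap: 0.0281
t 9.15 pos [ 0.4869 -0.286   0.1131] gap 0.0281 j6 1.24
turn units [ 0.    -0.     0.003] then shift units [ -0.65 -11.23   1.41] shift now-axes [ -0.62 -11.24   1.4 ]
```

View pics/f_s.png

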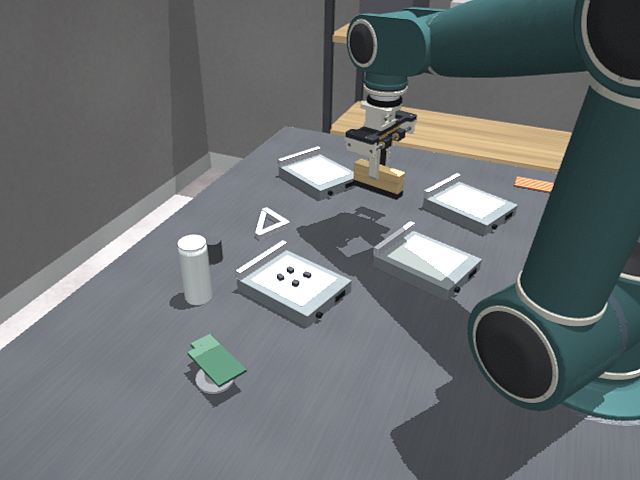

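```bash

python3 -m creep '[[0,-1,0,0,0,0,-1],[0,-1,0,0,0,0,-1],[0,-1,0,0,0,0,-1],[0,-1,0,0,0,0,-1],[-0.1,-1,0,0,0,0,-1],[-0.1,-1,0,0,0,0,-1],[-0.1,-1,0,0,0,0,-1],[-0.1,-1,0,0,0,0,-1],[-0.1,-1,0.5,0,0,0,-1],[-0.1,-1,0.9,0,0,0,-1]]' 45
python3 -m creep '[[0,-1,0.5,0,0,0,-1],[0,-0.2,0.5,0,0,0,-1],[0,0,0,0,0,0,-1],[0,0,0,0,0,0,-1],[0,0,0,0,0,0,-1],[0,0,0,0,0,0,-1],[0,0,0,0,0,0,-1],[0,0,0,0,0,0,-1],[0,0,0,0,0,0,-1],[0,0,0,0,0,0,-1]]' 45
python3 - <<'E'
from h import *
go(.5295,-.065,.063,-.248)
im=viewer.camera("side")[:,:,::-1]
cv2.imwrite("pics/g_s.png",cv2.resize(im[180:330,220:390],None,fx=4.5,fy=4))
cv2.imwrite("pics/g_w.png",viewer.camera("wrist")[:,:,::-1])
E
```

```text
t: 10.45
ee_pos: [0.5246, -0.0878, 0.0843]
orientation: [0.992, -0.124, 0.0, 0.0]
wrist_force: [0.8, 0.7, -1.2]
finger_gap: 0.0277
t: 11.7
ee_pos: [0.5302, -0.0658, 0.0646]
orientation: [0.992, -0.124, -0.0, -0.0]
wrist_force: [0.5, -0.3, -0.9]
finger_gap: 0.0278
t 11.7 pos [ 0.5302 -0.0658  0.0646] gap 0.0278 j6 1.65
turn units [0. 0. 0.] then shift units [-0.04 -0.03  0.08] shift now-axes [-0.04 -0.03  0.08]
```

View pics/g_s.png

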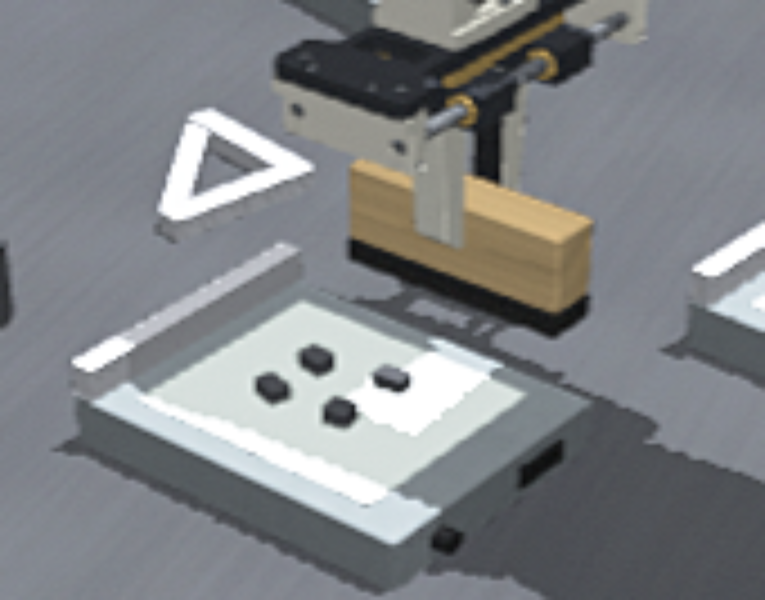

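View pics/g_w.png

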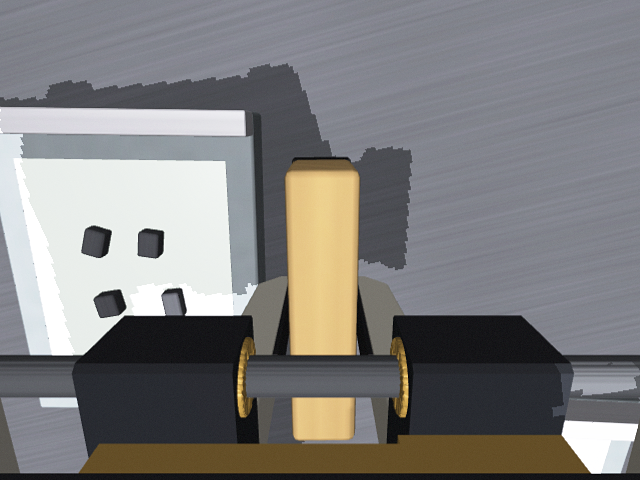

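The scraper is held upright, parallel to the box and 20 mm clear of it. Checking foot height with the side view.

```bash

python3 - <<'E'
from h import *
s=sensors.get_state();p=s["ee_pos"];t=-.248
X=np.array([np.cos(t),np.sin(t)]);Y=np.array([-np.sin(t),np.cos(t)])
for z in(.03,.0357,.041):
  print(z,[proj("side",[*(p[:2]+a*X+.014*Y),z]).round(1) for a in(-.06,.06)])
E
```

```text
0.03 [array([342.2, 266.1]), array([296.2, 245.8])]
0.0357 [array([342.3, 263.8]), array([296.2, 243.6])]
0.041 [array([342.4, 261.7]), array([296.2, 241.5])]
```

Foot is at about 34 mm, 3–4 mm above the glass. I'll lower it 2 mm and wipe towards box +y.

```bash

python3 -m creep '[[0,-0.8,0.1,0,0,0,-1],[0,-0.8,0,0,0,0,-1],[0,-0.5,0,0,0,0,-1],[0,-0.5,0,0,0,0,-1],[0,-0.5,0,0,0,0,-1],[0,-0.5,0,0,0,0,-1],[0,-0.5,0,0,0,0,-1],[0,-0.5,0,0,0,0,-1],[0,-0.5,0,0,0,0,-1],[0,0,0,0,0,0,-1]]' 45
python3 - <<'E'
from h import *
go(.5295,-.065,.063,-.248)
im=viewer.camera("side")[:,:,::-1]
cv2.imwrite("pics/i_s.png",cv2.resize(im[180:330,220:390],None,fx=4.5,fy=4))
E
```

```text
t: 13.05
ee_pos: [0.5553, 0.0337, 0.0626]
orientation: [0.992, -0.123, -0.0, -0.0]
wrist_force: [-0.7, -0.2, -2.1]
finger_gap: 0.0278
t 13.05 pos [0.5553 0.0337 0.0626] gap 0.0278 j6 1.83
turn units [-0.     0.     0.001] then shift units [-0.04  5.1  -0.02] shift now-axes [-0.04  5.1  -0.02]
```

View pics/i_s.png

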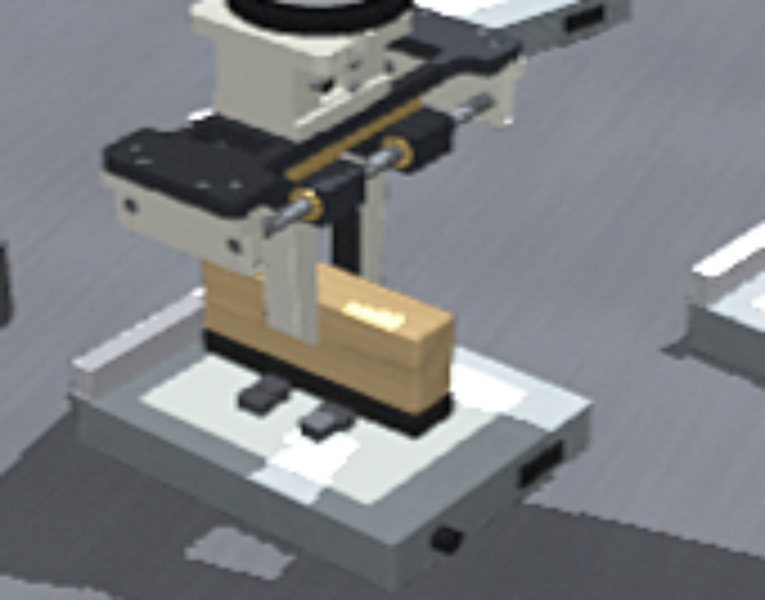

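Chips are being pushed in pairs ahead of the foot. Continuing over the edge.

```bash

python3 -m creep '[[0,-0.5,0,0,0,0,-1],[0,-0.5,0,0,0,0,-1],[0,-0.5,0,0,0,0,-1],[0,-0.5,0,0,0,0,-1],[0,-0.5,0,0,0,0,-1],[0,-0.5,0,0,0,0,-1],[0,-0.5,0,0,0,0,-1],[0,-0.5,0,0,0,0,-1],[0,0,0,0,0,0,-1],[0,0,0,0,0,0,-1]]' 45
python3 - <<'E'
from h import *
go(.5295,-.065,.063,-.248)
im=viewer.camera("side")[:,:,::-1]
cv2.imwrite("pics/j_s.png",cv2.resize(im[220:370,200:370],None,fx=4.5,fy=4))
E
```

```text
t: 14.35
ee_pos: [0.5748, 0.1105, 0.0626]
orientation: [0.992, -0.124, -0.0, 0.0]
wrist_force: [-0.7, 0.3, -1.5]
finger_gap: 0.0277
t 14.35 pos [0.5748 0.1105 0.0626] gap 0.0277 j6 1.97
turn units [0. 0. 0.] then shift units [-0.04  9.06 -0.02] shift now-axes [-0.04  9.06 -0.02]
```

View pics/j_s.png

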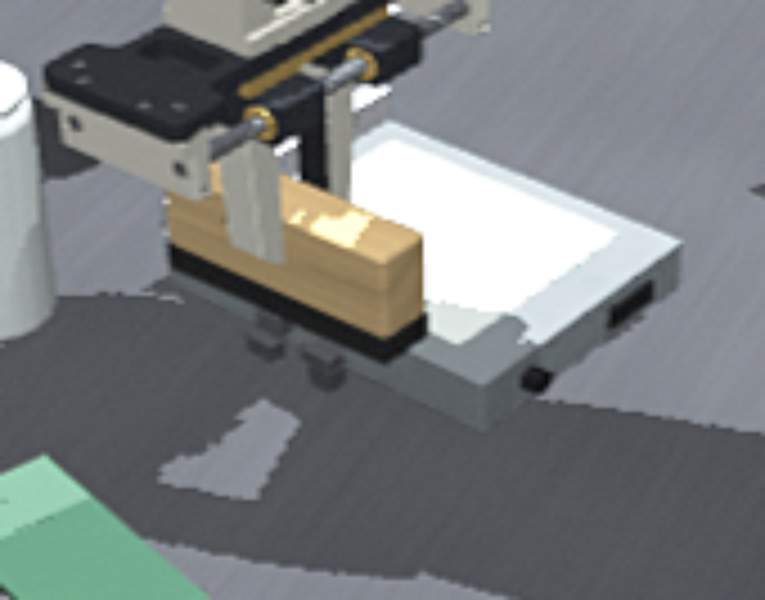

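```bash

python3 -m creep '[[0,-0.5,0,0,0,0,-1],[0,-0.4,0,0,0,0,-1],[0,0,-0.5,0,0,0,-1],[0,0,-1,0,0,0,-1],[0,0,-1,0,0,0,-1],[0,0.5,-0.5,0,0,0,-1],[0,1,0,0,0,0,-1],[0,1,0,0,0,0,-1],[0,1,0,0,0,0,-1],[0,1,0,0,0,0,-1]]' 45
python3 - <<'E'
from h import *
go(.5246,-.085,.11,-.248)
im=viewer.camera("side")[:,:,::-1]
k=cv2.resize(im[220:370,200:370],None,fx=4.5,fy=4)
cv2.imwrite("pics/k_s.png",np.clip(k.astype(float)*1.6,0,255))
im=viewer.camera("wrist")[:,:,::-1];cv2.imwrite("pics/k_w.png",im)
E
```

```text
t: 15.65
ee_pos: [0.5566, 0.0391, 0.1223]
orientation: [0.992, -0.124, -0.0, 0.0]
wrist_force: [0.6, -0.6, -1.7]
finger_gap: 0.0274
t 15.65 pos [0.5566 0.0391 0.1223] gap 0.0274 j6 1.84
turn units [ 0.     0.001 -0.   ] then shift units [-0.03  6.41  0.61] shift now-axes [-0.02  6.41  0.61][ WARN:0@2.403] global loadsave.cpp:1063 imwrite_ Unsupported depth image for selected encoder is fallbacked to CV_8U.
```

View pics/k_s.png

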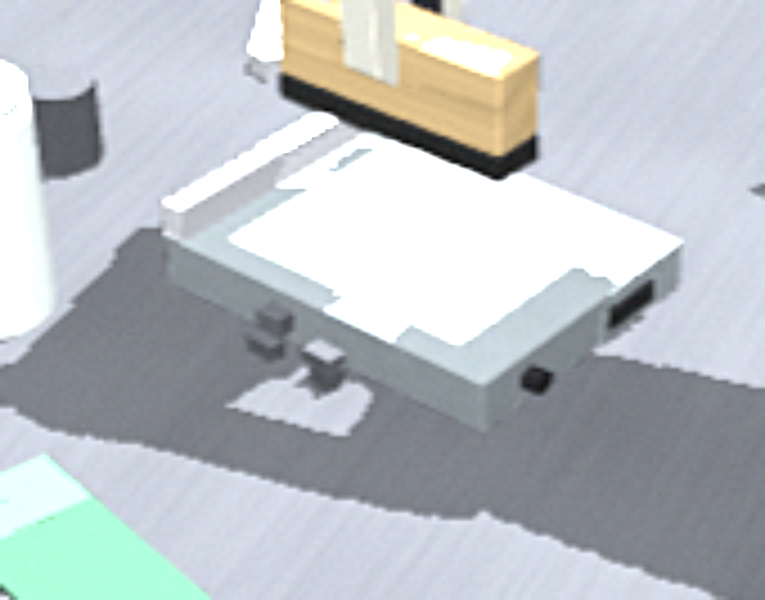

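View pics/k_w.png

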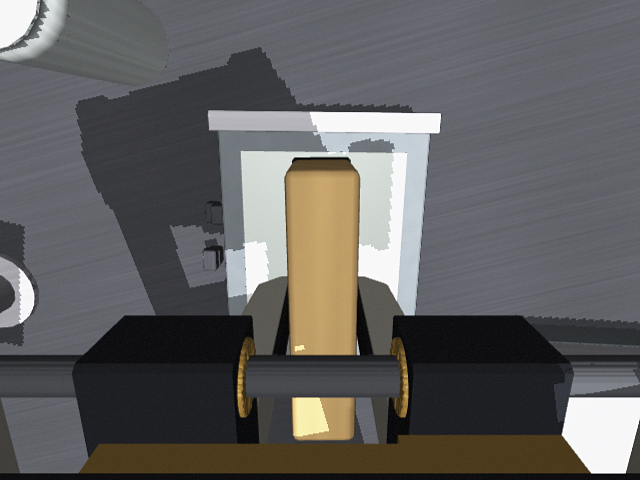

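The glass is clear. The four chips lie beside the box's +y wall as two stacked pairs, seen around (275,318)/(265,343) and (323,355)/(325,375) in the crop. Even the upper chip of each pair is centred at about 15 mm. Next I'll set the scraper down right of the box.

```bash

python3 -m creep '[[0,1,0,0,0,0,-1],[0,1,0,0,0,0,-1],[0,1,0,0,0,0,-1],[0,1,0,0,0,0,-1],[0,1,0,0,0,0,-1],[0.3,1,0,0,0,0,-1],[0.5,1,0,0,0,0,-1],[0.5,0.5,0,0,0,0,-1],[0,0,0,0,0,0,-1],[0,0,0,0,0,0,-1]]' 45
python3 - <<'E'
from h import *
print(ray("top",(340,273),.05),ray("top",(397,290),.05))
go(.542,-.115,.0295,-.248)
E
```

```text
t: 17.0
ee_pos: [0.5455, -0.1106, 0.1225]
orientation: [0.992, -0.124, -0.0, -0.0]
wrist_force: [0.4, -0.3, -1.4]
finger_gap: 0.0278
[ 0.43444658 -0.10462034  0.05      ] [ 0.39184799 -0.23828953  0.05      ]
t 17.0 pos [ 0.5455 -0.1106  0.1225] gap 0.0278 j6 1.57
turn units [-0.  0.  0.] then shift units [-0.11  0.26  4.65] shift now-axes [-0.11  0.26  4.65]
```

```bash

python3 -m creep '[[0,0.2,1,0,0,0,-1],[0,0,1,0,0,0,-1],[0,0,1,0,0,0,-1],[0,0,0.8,0,0,0,-1],[0,0,0.5,0,0,0,-1],[0,0,0.3,0,0,0,-1],[0,0,0,0,0,0,-1],[0,0,0,0,0,0,0.1],[0,0,0,0,0,0,0.1],[0,0,0,0,0,0,0.1]]' 45
python3 - <<'E'
from h import *
go(.542,-.115,.0295,-.248)
im=viewer.camera("side")[:,:,::-1]
cv2.imwrite("pics/l_s.png",cv2.resize(im[180:370,200:400],None,fx=4,fy=3))
E
```

```text
t: 18.25
ee_pos: [0.5448, -0.1149, 0.0311]
orientation: [0.992, -0.124, 0.0, 0.0]
wrist_force: [0.6, -0.3, -0.9]
finger_gap: 0.0498
t 18.25 pos [ 0.5448 -0.1149  0.0311] gap 0.0498 j6 1.56
turn units [-0.    -0.001  0.   ] then shift units [-0.13  0.04  0.08] shift now-axes [-0.13  0.04  0.08]
```

View pics/l_s.png

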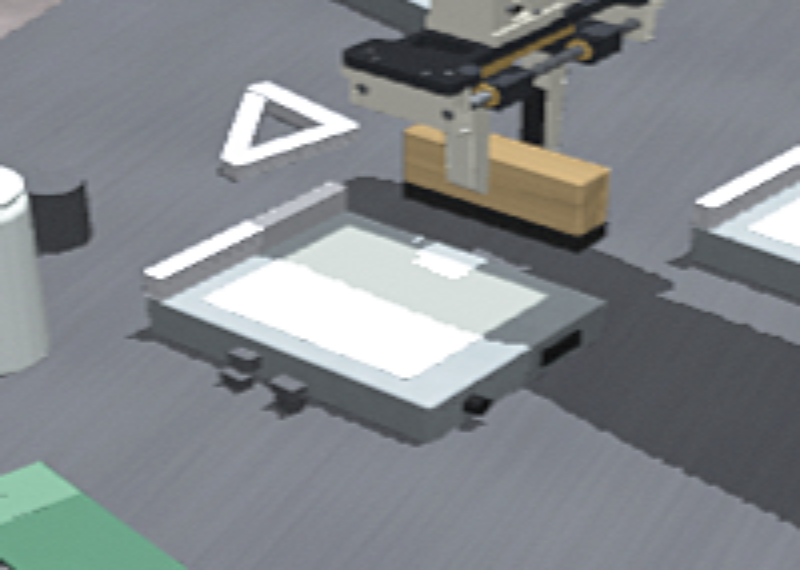

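Scraper is standing on the bench, released, and the glass is empty. Lifting off and heading to the filter.

```bash

python3 -m creep '[[0,0,-0.5,0,0,0,0.1],[0,0,-1,0,0,0,0.1],[0,0,-1,0,0,0,0.1],[0,0,-1,0,0,0,0.6],[0,-0.5,-1,0,0,0,1],[0,-1,-1,0,0,0,1],[0,-1,-0.5,0,0,0,1],[0,-1,0,0,0,0,1],[0,-1,0,0,0,0,1],[0,-1,0,0,0,0,1]]' 45
python3 -m creep '[[0,-1,0,0,0,0,1],[0,-1,0,0,0,0,1],[0,-1,0,0,0,0,1],[0,-1,0,0,0,0,1],[0,-1,0,0,0,0,1],[0,-1,0,0,0,0,1],[0,-1,0,0,0,0,1],[0,-1,0,0,0,0,1],[0,-1,0,0,0,0,1],[0,-1,0,0,0,0,1]]' 45
python3 - <<'E'
from h import *
go(.544,.313,.150,-.454)
E
```

```text
t: 19.55
ee_pos: [0.5716, -0.0067, 0.1498]
orientation: [0.992, -0.123, -0.001, 0.0]
wrist_force: [-0.3, 0.1, 0.1]
finger_gap: 0.0927
t: 20.8
ee_pos: [0.621, 0.1869, 0.1506]
orientation: [0.992, -0.124, 0.0, -0.0]
wrist_force: [0.2, -1.2, 0.1]
finger_gap: 0.093
t 20.8 pos [0.621  0.1869 0.1506] gap 0.093 j6 2.07
turn units [-0.     0.     0.197] then shift units [-6.22 -3.98  0.03] shift now-axes [-5.28 -5.17  0.03]
```

```bash

python3 -m creep '[[0,0,0,0,0,0.1,1],[0,0,0,0,0,0.1,1],[-1,-0.6,0,0,0,0,1],[-1,-0.7,0,0,0,0,1],[-1,-0.7,0,0,0,0,1],[-1,-0.7,0,0,0,0,1],[-1,-0.7,0,0,0,0,1],[-1,-0.6,0,0,0,0,1],[-0.2,0,0,0,0,0,1],[0,0,0,0,0,0,1]]' 45
python3 - <<'E'
from h import *
go(.544,.313,.150,-.454)
m=viewer.camera_model("wrist")
im=viewer.camera("wrist")[:,:,::-1].copy()
cv2.imwrite("pics/m_w.png",im)
t=-.454;X=np.array([np.cos(t),np.sin(t)]);Y=np.array([-np.sin(t),np.cos(t)])
for a in(.054,-.054):
  for b in(.026,-.026):print(a,b,proj("wrist",[*(np.array([.5695,.301])+a*X+b*Y),.046],m).round())
E
```

```text
t: 22.05
ee_pos: [0.5444, 0.3124, 0.1507]
orientation: [0.974, -0.226, 0.0, 0.0]
wrist_force: [0.9, 0.4, 0.8]
finger_gap: 0.0931
t 22.05 pos [0.5444 0.3124 0.1507] gap 0.0931 j6 2.51
turn units [-0.    -0.    -0.002] then shift units [-0.03 -0.02  0.04] shift now-axes [-0.03 -0.02  0.04]
0.054 0.026 [281. 114.]
0.054 -0.026 [358. 114.]
-0.054 0.026 [285. 265.]
-0.054 -0.026 [355. 265.]
```

View pics/m_w.png

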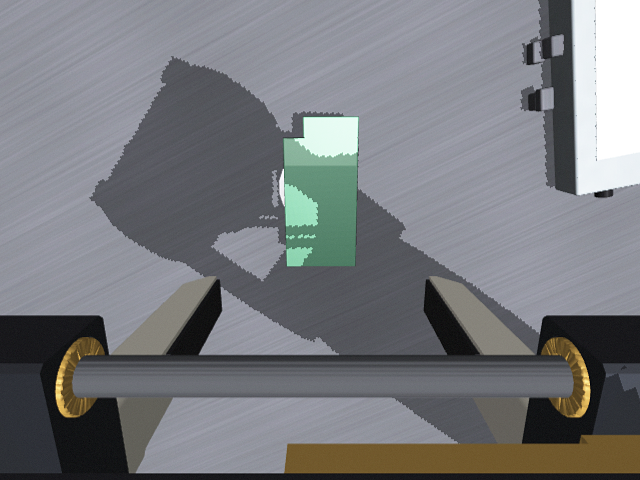

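The plate matches its prediction within 2 px. The notch is at (292,128), so the frosted end faces forward and I'm gripping the clear half. Descending.

```bash

python3 -m creep '[[0,-0.05,1,0,0,0,1],[0,0,1,0,0,0,1],[0,0,1,0,0,0,1],[0,0,1,0,0,0,1],[0,0,1,0,0,0,1],[0,0,0.7,0,0,0,1],[0,0,0.5,0,0,0,1],[0,0,0,0,0,0,1],[0,0,0,0,0,0,-1],[0,0,0,0,0,0,-1]]' 40
python3 -m creep '[[0,0,0,0,0,0,-1],[0,0,0,0,0,0,-1],[0,0,0,0,0,0,-1],[0,0,0,0,0,0,-1],[0,0,0,0,0,0,-1],[0,0,0,0,0,0,-1],[0,0,0,0,0,0,-1],[0,0,0,0,0,0,-1],[0,0,0,0,0,0,-1],[0,0,0,0,0,0,-1]]' 40
python3 - <<'E'
from h import *
go(.544,.313,.110,-.454)
im=viewer.camera("side")[:,:,::-1]
cv2.imwrite("pics/n_s.png",cv2.resize(im[250:420,120:320],None,fx=4,fy=3.5))
E
```

```text
t: 23.35
ee_pos: [0.5455, 0.3132, 0.0274]
orientation: [0.974, -0.227, 0.0, -0.0]
wrist_force: [0.5, 0.0, -0.3]
finger_gap: 0.0773
t: 24.6
ee_pos: [0.5452, 0.3131, 0.0267]
orientation: [0.974, -0.227, 0.0, -0.0]
wrist_force: [-1.2, -0.8, 2.1]
finger_gap: 0.0513
t 24.6 pos [0.5452 0.3131 0.0267] gap 0.0513 j6 2.51
turn units [-0.    -0.    -0.003] then shift units [-0.05  0.03 -4.16] shift now-axes [-0.05  0.03 -4.16]
```

View pics/n_s.png

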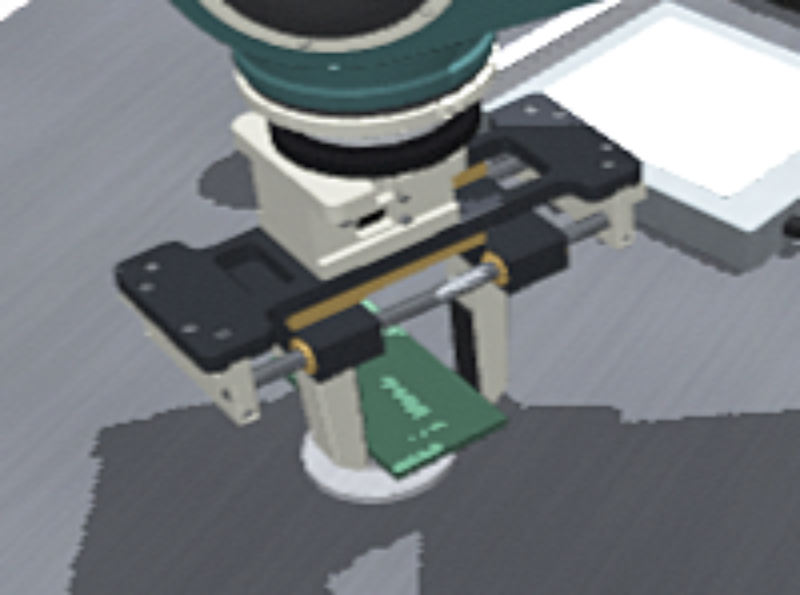

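Gripped, with a gap of 51 mm. Lifting.

```bash

python3 -m creep '[[0,0,-0.3,0,0,0,-1],[0,0,-0.5,0,0,0,-1],[0,0,-0.7,0,0,0,-1],[0,0,-0.8,0,0,0,-1],[0,0,-0.8,0,0,0,-1],[0,0,-0.8,0,0,0,-1],[0,0,-0.6,0,0,0,-1],[0,0,0,0,0,0,-1],[0,0,0,0,0,0,-1],[0,0,0,0,0,0,-1]]' 40
python3 - <<'E'
from h import *
b=np.array([.5504,.0383]);t=-.248;X=np.array([np.cos(t),np.sin(t)])
g=b-.0645*X;print(g)
go(g[0],g[1],.097,-.248)
im=viewer.camera("wrist")[:,:,::-1];cv2.imwrite("pics/o_w.png",im)
im=viewer.camera("side")[:,:,::-1]
cv2.imwrite("pics/o_s.png",cv2.resize(im[200:400,120:320],None,fx=3,fy=3))
E
```

```text
t: 25.9
ee_pos: [0.5449, 0.3129, 0.1159]
orientation: [0.974, -0.227, -0.0, 0.0]
wrist_force: [0.0, -0.2, -0.7]
finger_gap: 0.051
[0.48787336 0.05413253]
t 25.9 pos [0.5449 0.3129 0.1159] gap 0.051 j6 2.51
turn units [ 0.001  0.001 -0.2  ] then shift units [ 0.41 13.24  0.94] shift now-axes [ 3.16 12.87  0.95]
```

View pics/o_w.png

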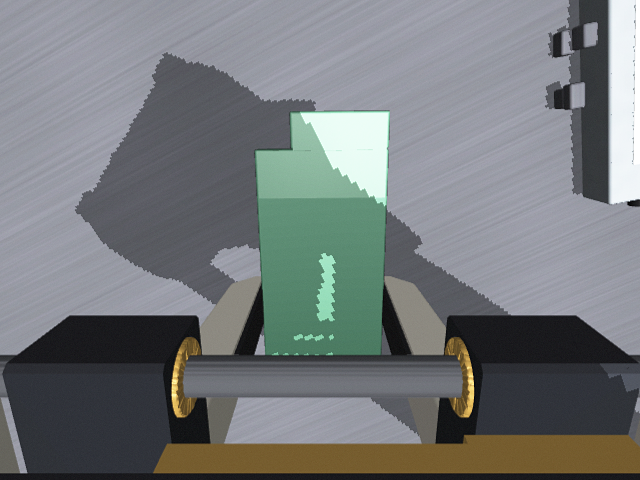

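View pics/o_s.png

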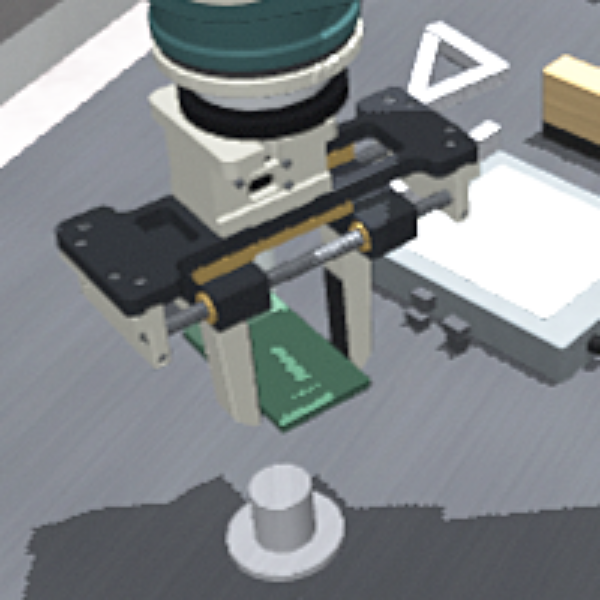

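Plate held level with label and notch forward, off the rest. Carrying it to the box.

```bash

python3 -m creep '[[0,0,0,0,0,-0.1,-1],[0,0.3,0,0,0,-0.1,-1],[0,0.8,0,0,0,0,-1],[0,1,0,0,0,0,-1],[0,1,0,0,0,0,-1],[0,1,0,0,0,0,-1],[0,1,0,0,0,0,-1],[0,1,0,0,0,0,-1],[0,1,0,0,0,0,-1],[0.4,1,0,0,0,0,-1]]' 40
python3 -m creep '[[0,1,0,0,0,0,-1],[0,1,0.1,0,0,0,-1],[0,1,0.2,0,0,0,-1],[0,1,0.3,0,0,0,-1],[0,0.7,0.3,0,0,0,-1],[0,0.4,0,0,0,0,-1],[0,0,0,0,0,0,-1],[0,0,0,0,0,0,-1],[0,0,0,0,0,0,-1],[0,0,0,0,0,0,-1]]' 40
python3 - <<'E'
from h import *
go(.4879,.0541,.097,-.248)
im=viewer.camera("wrist")[:,:,::-1];cv2.imwrite("pics/p_w.png",im)
im=viewer.camera("side")[:,:,::-1];cv2.imwrite("pics/p_s.png",cv2.resize(im[130:330,200:400],None,fx=3,fy=3))
cv2.imwrite("pics/p_t.png",viewer.camera("top")[:,:,::-1])
E
```

```text
t: 27.25
ee_pos: [0.5121, 0.153, 0.1167]
orientation: [0.992, -0.124, 0.0, -0.0]
wrist_force: [0.1, 0.9, -0.1]
finger_gap: 0.0517
t: 28.5
ee_pos: [0.4876, 0.0556, 0.0987]
orientation: [0.992, -0.123, -0.0, 0.0]
wrist_force: [0.1, -0.1, -0.2]
finger_gap: 0.0514
t 28.5 pos [0.4876 0.0556 0.0987] gap 0.0514 j6 1.88
turn units [0.    0.    0.001] then shift units [0.03 0.07 0.08] shift now-axes [0.03 0.07 0.08]
```

View pics/p_w.png

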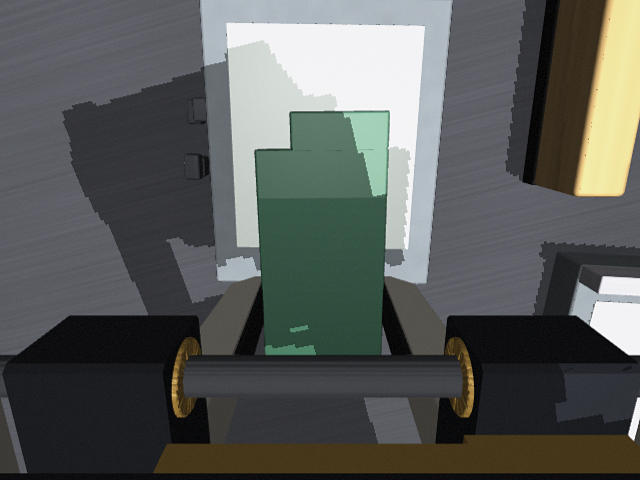

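View pics/p_s.png

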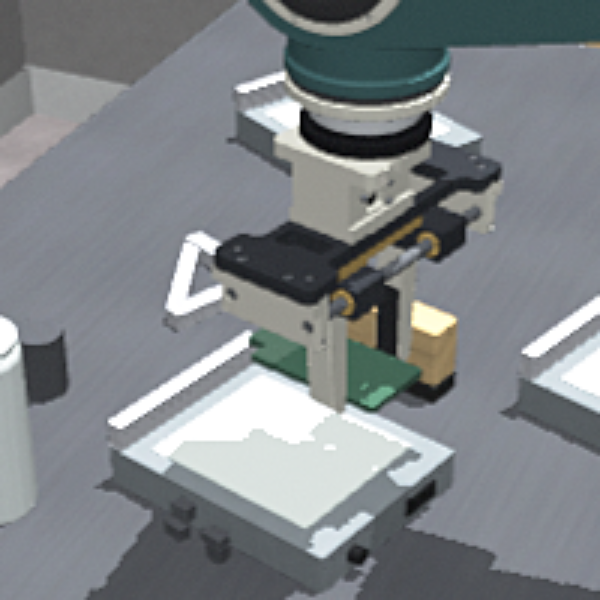

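View pics/p_t.png

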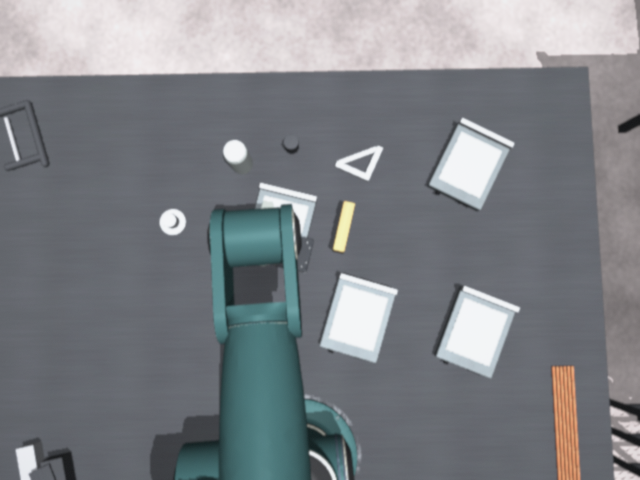

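Wrist view: front corner at (389,111), notch corners at (291,112) and (256,150). Checking position, height and level.

```bash

python3 - <<'E'
from h import *
s=sensors.get_state();R=Ro.from_quat(s["orientation"]);t=-.248
b=np.array([.5504,.0383]);M=np.array([[np.cos(t),np.sin(t)],[-np.sin(t),np.cos(t)]])
for px,n in(((389,111),"FR"),((291,112),"notch in"),((256,150),"notch out"),((387,198),"frost line R"),((257,198),"frost line L")):
  X=ray("wrist",px,.118);print(n,(M@(X[:2]-b)).round(4), "side px",proj("side",X).round(1))
side=cv2.cvtColor(cv2.imread("pics/p_s.png"),cv2.COLOR_BGR2HSV)
im=viewer.camera("side")[:,:,::-1];cv2.imwrite("pics/q_s.png",cv2.resize(im[230:280,270:350],None,fx=9,fy=9))
m=viewer.camera_model("wrist");
for nm,lx,ly in(("BR",-.054,-.026),("BL",-.054,.026),("FR",.054,-.026)):
  for z in(.108,.118,.128):
    w=M.T@np.array([-.038+lx,ly])+b; print(nm,z,proj("side",[*w,z]).round(1))
E
```

```text
FR [ 0.0144 -0.0246] side px [294.8 232.2]
notch in [0.014 0.012] side px [282.7 240.4]
notch out [0.0001 0.0257] side px [283.7 246.1]
frost line R [-0.0185 -0.0254] side px [308.5 237.7]
frost line L [-0.0186  0.0261] side px [291.3 249.6]
BR 0.108 [340.  255.5]
BR 0.118 [340.2 251.1]
BR 0.128 [340.4 246.5]
BL 0.108 [323.2 268.5]
BL 0.118 [323.3 264. ]
BL 0.128 [323.4 259.4]
FR 0.108 [294.6 235.9]
FR 0.118 [294.6 231.6]
FR 0.128 [294.5 227.2]
```

View pics/q_s.png

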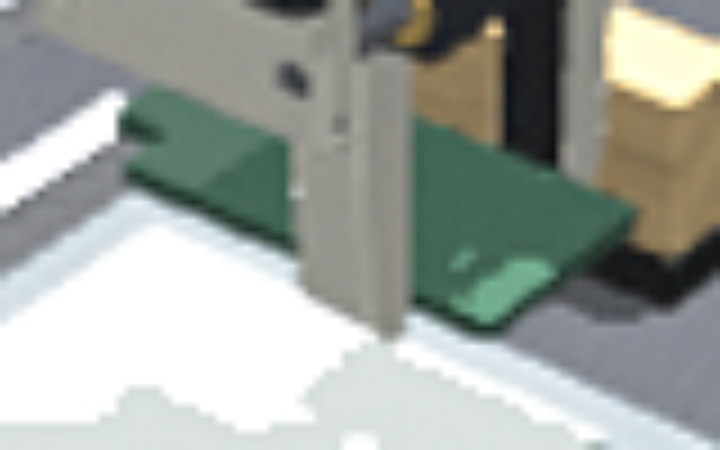

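All side-view corners sit about 2 px below the prediction, uniformly. So the plate is level with its top at about 0.113 m, and frosted is at about (-2, 0, +80) mm from the window. Final stillness check, then hand in.

```bash
python3 - <<'E'
from h import *
from workcell import hand_in
s=sensors.get_state();print(s["t"],s["ee_pos"],s["finger_gap"],abs(s["qd"]).max())
print(hand_in())
E
```

```text
28.7 [0.48754493 0.05543296 0.09863244] 0.0513988567694435 0.0025981092788362058
the job is handed in; nothing more can be done
None
```

I wiped the four chips off the glass with the scraper, stood the scraper on the bench right of the box, and handed in at 28.7 s holding the filter plate. No verdict is reported.

**Last checks**
- **Plate position:** The frosted end was at about (-2, 0, +80) mm from the glass centre. It pointed at the stop bar, level, label up and in line with the box.
- **Grip:** The fingers held the clear half, about 27 mm behind the plate's centre, with a 51 mm opening. The arm was still.
- **Chips:** All four chips appear as two stacked pairs against the box's left wall. I judged the upper chip of each pair to be centred about 15 mm up, from the chip sizes rather than by measuring.
- **Scraper and bystanders:** The scraper stood upright and released. The can, square and stub were still in their starting places in the last top view.

**What failed or disagreed**
- **Missed first grasp:** The first scraper grasp closed just above the block without moving it. Both cameras showed the fingertips about 6 mm behind the reported TCP, not 25 mm ahead as stated. I gripped lower from then on.
- **Height offset:** In the last side view the plate sat about 2 px (5 mm) lower than the arm pose predicted. That is well inside the tolerance.

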